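# Pack the hand-care kit into its tray

## Robot

A 6-joint arm with a two-finger parallel gripper is mounted at the origin on the work surface. World frame = base frame: x ahead of the robot, y to its left, z up, the work surface at z = 0. Lengths are in m, angles in rad, forces in N, time in s.
With the tool pointing down it reaches from about 0.35 to 0.875 m from the base axis. Payload 15.5 kg.
Tool frame: the origin (TCP) lies on the centre line of the jaws, within the pads' length; the fingertips stand 8 mm ahead of it and the grasp point (between the pads) lies 11 mm behind it; z points along the fingers, y is the line along which they close (so a half turn about z gives the same grasp; the last joint's range is limited). The gripper opens to 85 mm and grips with 20 to 120 N. Pads are 22 mm wide; open, the fingers measure 114 mm over their backs; the gripper's body (76 mm by 85 mm) begins 54 mm behind the grasp point. The pads swing forward as they close: fully open they stand 13 mm farther back than shut.
Start: joints at [1.234, 0.494, 1.345, -0, 1.302, -0.096], TCP at [0.15, 0.607, 0.239] pointing down, gripper open.
Joint ranges: [-2.91, 2.91], [-0.82, 2.16], [0.22, 2.67], [-1.22, 4.37], [0.12, 2.79], [-3.08, 3.08]. Speed limits (rad/s): [1.89, 1.89, 2.57, 3.01, 3.01, 3.01].

## Interface

Orientations are given as a rotation vector (axis times angle).
In Python, from workcell import * gives the robot as it stands.
- The arm moves only by the tool move_arm, never from a script. Its argument "plan" is a list that holds one entry, the list of rows, each a list of 7 numbers: the shift along the world's x, y, z in units of 40 mm (1.0 is 40 mm), then the turn, a rotation vector about the world's x, y, z in units of 6 degrees (1.0 is 6 degrees), then the gripper command: -1 is fully open, 1 is shut, values between are in proportion. A call has exactly 5 rows; each row is the pose to reach, as a shift and turn from the pose commanded when the call began; what a row does not reach only later rows make up. A row lasts 1/12 s, in which the tool goes at most 41.7 mm and 7.16 degrees, less where a joint would pass 70% of its speed; a pose out of reach is approached as far as the arm can. A call with a gripper value outside its range is refused whole. The fingers move at their own pace and stop on an object; "grip_force" is the grip in N (left out, the last holds). Time passes only in rows, so rows that repeat a pose let the fingers close, or fill a call up. It gives the time, the measured TCP pose, the force, the opening and the grip force at its end, in the units of the state.
- read_state(): the state, without advancing time (a new reading comes with each control period).
- grab_frame(name): name is "scene" or "side" or "wrist"; returns the picture (400x640x3 uint8, blue, green, red); there is no depth.
- camera_params(name): a dict with "fx", "fy", "cx", "cy" (pixels), "R" (3x3) and "t" (3): a world point X has camera coordinates R X + t. Camera axes: x right, y down, z forward; pixel columns grow to the right and rows downward; lengths in m; the calibration is good to about 2 mm. A picture is of the moment at which its call begins: read the wrist's pose just before it. camera_params takes no time and is no camera call; for the wrist camera it gives the pose at the moment of the call.
- finish_job(): hands the job in; it is judged then, once.
Trained networks look in the newest picture that a camera, given by its name, has taken for a name from the list of things; names that differ only in an ending like _2 or _b are one class to them, and where a whole thing is asked for, a point or a joint stands for the part that bears it (a point fixed in the world has none). Each returns a list of dicts, best first, with "p" (0 to 1); they miss things now and then, are a little off and sometimes report something else, mostly with a low value. They report only what shows in the picture. A call takes as long as a camera call. They do not tell look-alikes from the thing itself.
- look_for(camera, name): "position" ([column, row] in pixels, amid what is visible of it).
The state is a dict: "t": time; "joint_pos": joint angles; "dq": joint speeds; "joint_efforts": joint torques, N m; "tool_pos": TCP position; "orientation": TCP orientation; "force": force on the tool from outside, world axes, zero at the start; "wrist_torque": the same for the moment, N m; "grip_width": opening from 0.0 (shut) to 1.0 (fully open); "gripper_force": force on a finger pad.
Only numpy, scipy, OpenCV 4.12 (cv2) and the standard library are available. Lean on these libraries where they do the work, as an engineer would, in place of code of your own. Each camera call takes 0.05 s, during which the arm holds its last target. There are 200 camera calls.

## Task

Pack the hand-care kit into its compartments in the dark wooden tray: put the thick green grip ring over the little post, stand the round-headed wooden massage knob upright in the round dish, and lay the flat wooden palm massager, which is tucked under the lip of the low riser and has to be slid out first, flat between the two rails. Leave the look-alikes (the thin jar ring and the hollow-topped candle holder) and the mug where they are.

Things in the scene. Friction and masses are not known exactly. Their poses are not given: they have to be found in the camera images.
- ring_c (a point): Kit: thick green hard silicone grip ring lying flat, outer diameter 60 mm, hole 30 mm, 30 mm high, about 70 g. The point is its centre, half-way up (15 mm above its underside); z is its axis.
- knob_c (a point): Kit: wooden massage knob standing upright, 60 mm tall, about 90 g: a round foot 48 mm across and 10 mm high, narrowing to a 22 mm neck at 20 to 28 mm up, and a solid head 32 mm across with straight sides from 31 to 50 mm up and a domed top. The point is on its axis, half-way up (30 mm above its underside); z points up the axis.
- massager_c (a point): Kit: wooden palm massager, 140 g: flat board 124 (x) by 50 (y) by 12 mm on the table, with an upright grip in its middle, 34 mm along x, 16 mm thick along y, top 56 mm above the underside. Point: middle of the grip, 28 mm above the underside; z up. Same turned end for end. At the start its +x end reaches 20 to 36 mm under the riser's lip: slide it 40 mm or more along its own -x before lifting.
- post_place: Pale insert 96 x 142 x 4 mm, one of three in a row (100 mm apart, any order) in a fixed dark tray. Origin: centre of its underside, 6 mm above the table (floor 10 mm above it); x along the row, y across the tray. This one has a dark upright post in its middle, 14 mm thick, 22 mm tall above the floor, tip tapered: the grip ring goes over it and lies flat on the floor.
- dish_place: Pale insert 96 x 142 x 4 mm, one of three in a row (100 mm apart, any order) in a fixed dark tray. Origin: centre of its underside, 6 mm above the table (floor 10 mm above it); x along the row, y across the tray. This one has a dark round low wall, 70 mm inside, 82 mm outside, 10 mm high above the floor: the massage knob stands on the floor inside it.
- rail_place: Pale insert 96 x 142 x 4 mm, one of three in a row (100 mm apart, any order) in a fixed dark tray. Origin: centre of its underside, 6 mm above the table (floor 10 mm above it); x along the row, y across the tray. Two dark rails along y, 70 mm apart inside, 10 mm high above the floor: the massager lies flat between them, long side along them, middle over the origin. Tray rim: 18 mm above the table, 144 mm apart inside.
- jar_ring_c (a point): Look-alike, leave alone: thin green silicone jar ring lying flat, outer diameter 60 mm, hole 47 mm, only 14 mm high. The point is its centre, half-way up.
- holder_c (a point): Look-alike, leave alone: wooden candle holder standing upright, 62 mm tall, foot 48 mm across, with a hollow cup 36 mm across open at the top. The point is on its axis, half-way up (31 mm).
- riser: Low pale bamboo riser, fixed: board 120 (x) by 240 (y) mm on side panels, underside 24 mm and top 38 mm above the table, a closed book on it (to 54 mm, from x = 62 mm on). Origin at table height, in front of the board: its front edge (the lip) lies at x = +34 mm, its back at +154 mm. The massager slides out towards the riser's -x.
- mug_c (a point): White ceramic mug with a handle, 82 mm across, 92 mm tall, standing beyond the work; leave alone. The point is on its axis, half-way up (46 mm). (Fixed and out of the way: a stack of yoga blocks and a lantern at x above 0.75, |y| above 0.35.)
Mind the look-alikes: they are no part of the job. What is shaped like the part that bears massager_c but blue is not meant. What is shaped like the part that bears knob_c but blue is not meant.

How it is judged:
At the end, for the whole second after the job is handed in: Ring flat over the post (axes within 11 mm); knob upright on the dish floor (within 14 mm of its centre); massager flat between the rails (middle within 13 mm along the row, 14 mm across the tray, long side within 0.25 rad of the rails); all three released and at rest (horizontal distance between ring_c and post_place below 0.011 m and z of ring_c in the frame of post_place below 0.025 m and angle between each of ring_c, knob_c's own z axis and vertical below 0.12 rad and horizontal distance between knob_c and dish_place below 0.014 m and z of knob_c in the frame of dish_place below 0.039 m and x of massager_c in the frame of rail_place between -0.013 and 0.013 m and y of massager_c in the frame of rail_place between -0.014 and 0.014 m and z of massager_c in the frame of rail_place below 0.037 m and angle between massager_c's own z axis and vertical below 0.1 rad and angle between the x axis of massager_c and the y axis of rail_place, either way round below 0.25 rad and linear speed of each of ring, knob, massager below 0.02 m/s and angular speed of each of ring, knob, massager below 0.2 rad/s); the robot touches nothing.
It fails at once if the thin jar ring is moved more than 20 mm (distance of jar_ring_c from where it was at the start of the episode above 0.02 m).
It fails at once if the candle holder is moved more than 20 mm (distance of holder_c from where it was at the start of the episode above 0.02 m).
It fails at once if the mug is moved more than 20 mm (distance of mug_c from where it was at the start of the episode above 0.02 m).
It also fails if it takes over 80 s, if anything falls off the work surface, if the arm or the gripper's body presses on something with over 40 N, if the wrist force passes 120 N, or if a joint passes its speed limit or range.

## Working session

There is one attempt and no reset: what is moved stays moved. The work goes in short steps, Python scripts to look and compute and a tool call to move; the robot and the scene stay as the last step left them, time stands still between calls to the robot, and variables do not carry over. Pictures are saved under pics/ and viewed, at most 14 in all, crops included, and the job is handed in when it is done.

Besides the shell and the picture viewer there is one more tool, called after "Call:" as name(argument=value, ...) on one line, values as JSON. move_arm: Moves the arm, as the interface text tells. Its arguments: {"type":"object","properties":{"plan":{"type":"array"},"grip_force":{"type":"number"}},"required":["plan"]}

```bash
mkdir -p pics; ls; cat > h.py <<'E'
from workcell import *
import numpy as np, cv2
def proj(c,X):
    p=camera_params(c); q=np.array(p["R"])@np.array(X)+np.array(p["t"]); return np.array([p["fx"]*q[0]/q[2]+p["cx"],p["fy"]*q[1]/q[2]+p["cy"]])
def ray(c,px,z,p=None):
    p=p or camera_params(c); R=np.array(p["R"]);t=np.array(p["t"]).ravel()
    d=R.T@np.array([(px[0]-p["cx"])/p["fx"],(px[1]-p["cy"])/p["fy"],1]); o=-R.T@t
    return o+d*(z-o[2])/d[2]
E
python3 - <<'E'
from h import *
for c in ["scene","side"]:
    f=grab_frame(c); cv2.imwrite(f"pics/{c}0.png",f)
    p=camera_params(c); print(c,-np.array(p["R"]).T@np.array(p["t"]).ravel(),p["fx"])
    for n,z in [("ring_c",.015),("knob_c",.03),("massager_c",.028),("post_place",.01),("dish_place",.01),("rail_place",.01),("jar_ring_c",.007),("holder_c",.031),("riser",.03),("mug_c",.046)]:
        for r in look_for(c,n)[:4]:
            print(n,round(r["p"],2),np.round(r["position"]),np.round(ray(c,r["position"],z)[:2],3))
print(read_state()["t"])
E
```

```text
pics
scene [1.2261929  0.43092165 0.70990381] 393.3156738604813
ring_c 0.79 [307. 224.] [ 0.613 -0.049]
knob_c 0.88 [347. 239.] [0.611 0.075]
knob_c 0.77 [325. 258.] [0.698 0.068]
knob_c 0.72 [372. 205.] [0.458 0.06 ]
knob_c 0.66 [298. 250.] [0.714 0.001]
massager_c 0.71 [278. 174.] [ 0.493 -0.251]
massager_c 0.63 [245. 153.] [ 0.46 -0.42]
massager_c 0.63 [292. 141.] [ 0.311 -0.341]
post_place 0.72 [415. 281.] [0.618 0.264]
dish_place 0.72 [328. 193.] [ 0.464 -0.083]
dish_place 0.65 [435. 259.] [0.528 0.274]
rail_place 0.89 [460. 241.] [0.433 0.302]
jar_ring_c 0.77 [332. 196.] [ 0.465 -0.067]
jar_ring_c 0.33 [414. 280.] [0.616 0.26 ]
holder_c 0.83 [376. 204.] [0.451 0.067]
riser 0.94 [257. 192.] [ 0.599 -0.239]
mug_c 0.71 [304. 291.] [0.812 0.095]
mug_c 0.54 [304. 223.] [ 0.641 -0.037]
side [ 0.30773771 -1.05898075  0.65387493] 445.0460203358986
ring_c 0.57 [326. 212.] [ 0.614 -0.06 ]
knob_c 0.64 [357. 198.] [ 0.712 -0.029]
knob_c 0.49 [309. 192.] [0.586 0.029]
massager_c 0.82 [214. 308.] [ 0.294 -0.384]
massager_c 0.77 [295. 318.] [ 0.442 -0.446]
massager_c 0.57 [307. 265.] [ 0.503 -0.294]
post_place 0.84 [302. 163.] [0.621 0.269]
dish_place 0.67 [272. 163.] [0.523 0.286]
rail_place 0.62 [247. 161.] [0.441 0.32 ]
holder_c 0.89 [259. 195.] [0.443 0.043]
riser 0.85 [351. 252.] [ 0.614 -0.269]
mug_c 0.93 [376. 168.] [0.824 0.113]
1.1
```

View pics/scene0.png

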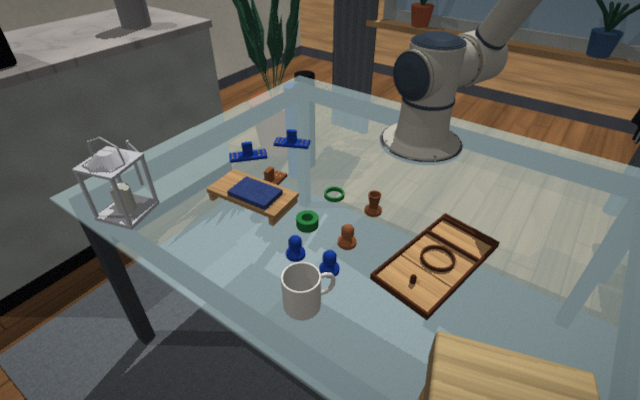

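View pics/side0.png

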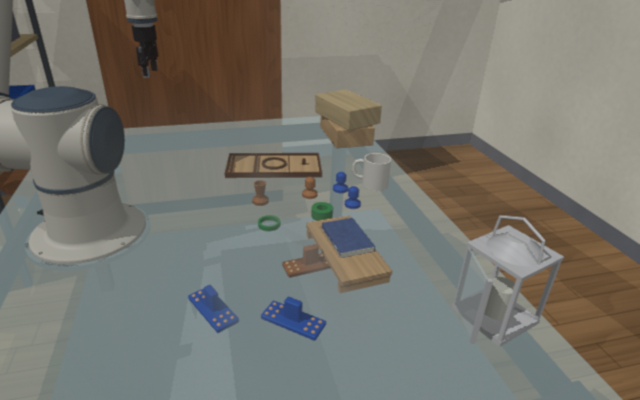

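Knob, ring, holder and jar ring are clear in both views: wooden knob at scene (347,239), ring (307,221), jar ring (334,194), holder (374,204). The tray order is rail, dish, post, and the massager shows at scene (272,175), partly under the riser.

```bash
python3 - <<'E'
from h import *
from scipy.spatial.transform import Rotation as R
s=read_state(); M=R.from_rotvec(s["orientation"]).as_matrix(); print(s["tool_pos"],np.round(M,3).tolist(),s["grip_width"])
p=camera_params("wrist"); W=np.array(p["R"]); o=-W.T@np.array(p["t"]).ravel()
print("cam in tool",M.T@(o-np.array(s["tool_pos"])), "cam axes in tool (rows x,y,z)",np.round((W@M),3).tolist(),p["fx"],p["cx"],p["cy"])
# triangulate
def tri(a,b):
    A=[];B=[]
    for c,px in (("scene",a),("side",b)):
        p=camera_params(c);Rm=np.array(p["R"]);t=np.array(p["t"]).ravel()
        d=Rm.T@np.array([(px[0]-p["cx"])/p["fx"],(px[1]-p["cy"])/p["fy"],1]);d/=np.linalg.norm(d);P=np.eye(3)-np.outer(d,d);A.append(P);B.append(P@(-Rm.T@t))
    return np.linalg.solve(sum(A),sum(B))
print("knob",tri((347,238),(310,188)),"ring",tri((307,221),(322,212)),"grip",tri((270,172),(310,255)))
E
```

```text
[0.1496173  0.60679589 0.2392741 ] [[-0.971, 0.239, -0.0], [0.239, 0.971, -0.0], [0.0, -0.0, -1.0]] 0.9990249848294113
cam in tool [ 0.07589309  0.00020363 -0.13502216] cam axes in tool (rows x,y,z) [[0.0, 1.0, -0.001], [-0.956, 0.0, -0.293], [-0.293, 0.001, 0.956]] 305.42784137974553 321.10058393217537 203.45711159310267
knob [0.60012294 0.06902461 0.02115884] ring [ 0.60203947 -0.0572808   0.01380573] grip [ 0.51310161 -0.26737943  0.03800123]
```

Call:
move_arm(plan=[[[0.58,-0.76,0.2,0,0,0.46,-1],[1.16,-1.52,0.4,0,0,0.92,-1],[1.74,-2.28,0.6,0,0,1.38,-1],[2.32,-3.04,0.8,0,0,1.84,-1],[2.9,-3.8,1.0,0,0,2.3,-1]]])

```text
t: 1.52
tool_pos: [0.2663, 0.4533, 0.2797]
orientation: [-0.003, 3.141, 0.0]
force: [1.6, 0.6, 0.2]
grip_width: 1.001
gripper_force: 0.0
```

Call:
move_arm(plan=[[[0.58,-0.76,0.2,0,0,0,-1],[1.16,-1.52,0.4,0,0,0,-1],[1.74,-2.28,0.6,0,0,0,-1],[2.32,-3.04,0.8,0,0,0,-1],[2.9,-3.8,1.0,0,0,0,-1]]])

```text
t: 1.93
tool_pos: [0.3824, 0.3012, 0.3199]
orientation: [0.001, 3.141, 0.0]
force: [0.3, -0.0, 0.5]
grip_width: 1.0
gripper_force: 0.0
```

Call:
move_arm(plan=[[[0.58,-0.76,0.2,0,0,0,-1],[1.16,-1.52,0.4,0,0,0,-1],[1.74,-2.28,0.6,0,0,0,-1],[2.32,-3.04,0.8,0,0,0,-1],[2.9,-3.8,1.0,0,0,0,-1]]])

```text
t: 2.35
tool_pos: [0.4984, 0.149, 0.3599]
orientation: [0.002, 3.141, 0.0]
force: [0.4, 0.7, 0.6]
grip_width: 0.999
gripper_force: 0.0
```

```bash
cat > shot.py <<'E'
from h import *
import sys,json
def shot(name):
    p=camera_params("wrist"); f=grab_frame("wrist"); cv2.imwrite(f"pics/{name}.png",f)
    json.dump({k:np.array(v).tolist() for k,v in p.items()},open(f"pics/{name}.json","w"))
    return p,f
def load(name): return json.load(open(f"pics/{name}.json"))
E
python3 - <<'E'
from shot import *
p,f=shot("w1"); s=read_state(); print(s["t"],s["tool_pos"],s["orientation"])
for n,z in [("ring_c",.015),("knob_c",.03),("post_place",.01),("dish_place",.01),("rail_place",.01),("jar_ring_c",.007),("holder_c",.031),("massager_c",.028),("riser",.03)]:
    for r in look_for("wrist",n)[:3]: print(n,round(r["p"],2),np.round(r["position"]),np.round(ray("wrist",r["position"],z,p)[:2],3))
E
```

```text
2.4 [0.50266598 0.14455626 0.36111524] [ 5.74987665e-03  3.13778917e+00 -2.92146137e-03]
ring_c 0.67 [197. 225.] [ 0.607 -0.058]
knob_c 0.97 [285. 272.] [0.688 0.088]
knob_c 0.78 [236. 271.] [0.686 0.004]
knob_c 0.77 [272. 219.] [0.592 0.07 ]
post_place 0.63 [385. 232.] [0.623 0.259]
dish_place 0.94 [402. 176.] [0.525 0.28 ]
rail_place 0.91 [416. 109.] [0.422 0.294]
rail_place 0.25 [170. 134.] [ 0.459 -0.084]
jar_ring_c 0.91 [171. 138.] [ 0.464 -0.085]
holder_c 0.88 [262. 127.] [0.447 0.064]
holder_c 0.32 [401. 176.] [0.521 0.274]
massager_c 0.67 [ 62. 169.] [ 0.509 -0.25 ]
riser 0.66 [ 80. 225.] [ 0.601 -0.241]
```

View pics/w1.png

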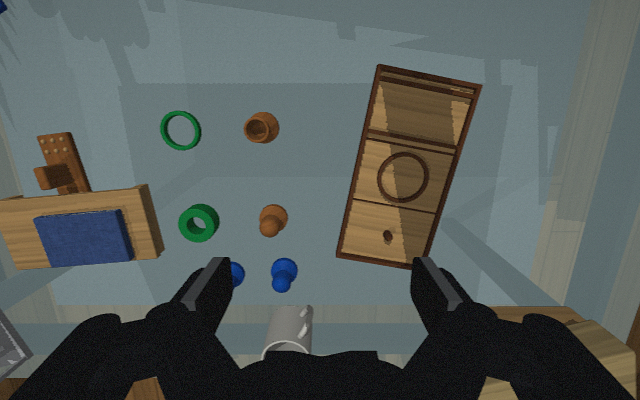

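The whole layout is visible: ring (198,223), knob foot (273,216) with its head at (270,227), jar ring (181,130), holder (262,127), dish (403,177), post tip (388,236), rails at the tray's far end. The massager board (65,160) and grip (50,177) show in front of the riser.

```bash
python3 - <<'E'
from shot import *
p=load("w1"); f=cv2.imread("pics/w1.png")
r=lambda x,z:np.round(ray(0,x,z,p)[:2],4)
h=cv2.cvtColor(f,cv2.COLOR_BGR2HSV)
g=cv2.inRange(h,(50,80,20),(85,255,255)); n,l,st,c=cv2.connectedComponentsWithStats(g)
for i in range(1,n):
    if st[i,4]>150:
        cs,_=cv2.findContours((l==i).astype(np.uint8),cv2.RETR_CCOMP,cv2.CHAIN_APPROX_NONE)
        for q in cs:
            if len(q)>15: e=cv2.fitEllipse(q); print("green",np.round(e[0]),np.round(e[1]),r(e[0],.03),r(e[0],.015))
print("dish",r((403,177),.018),"post tip",r((388,234),.032),"knob head",r((270,227),.045),"foot",r((273,217),.005))
for q in [(379,65),(481,85),(337,257),(410,268)]: print("corner",r(q,.018))
print("rail left seg", r((365,137),.018), r((456,152),.018), "rail2",r((372,82),.018),r((475,100),.018))
cv2.imwrite("pics/c1.png",np.hstack([cv2.resize(f[55:275,330:490],None,fx=2.5,fy=2.5,interpolation=cv2.INTER_CUBIC),cv2.resize(f[120:230,0:100],(400,550)[::1]) if 0 else cv2.resize(f[120:230,0:75],(375,550),interpolation=cv2.INTER_CUBIC)]))
E
```

```text
green [180. 130.] [37. 42.] [ 0.4511 -0.0589] [ 0.452  -0.0656]
green [181. 130.] [27. 32.] [ 0.4511 -0.0581] [ 0.4521 -0.0648]
green [198. 223.] [37. 41.] [ 0.5977 -0.0494] [ 0.6033 -0.0559]
green [199. 222.] [ 9. 16.] [ 0.5969 -0.0484] [ 0.6025 -0.0548]
dish [0.525  0.2804] post tip [0.617  0.2594] knob head [0.5994 0.0693] foot [0.597  0.0682]
corner [0.3613 0.2332]
corner [0.3882 0.3836]
corner [0.6657 0.1774]
corner [0.6871 0.3052]
rail left seg [0.4626 0.2173] [0.4855 0.3596] rail2 [0.3841 0.2242] [0.409  0.3779]
```

View pics/c1.png

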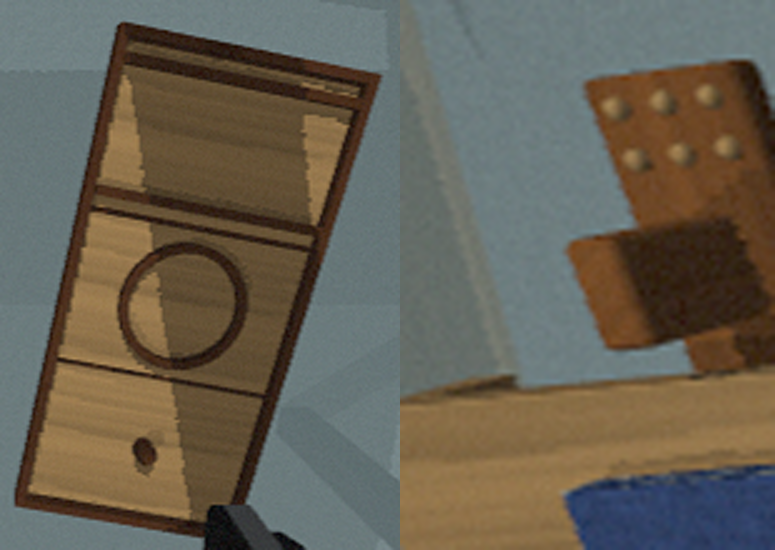

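The tray crop gives post tip (387,235) and dish centre (403,177), with the long axis about -10° from world x. In the massager crop, the light patch (41,178) is the grip's top and the board's free end runs (37,136)–(70,132).

```bash
python3 - <<'E'
from shot import *
p=load("w1"); r=lambda x,z:np.round(ray(0,x,z,p)[:2],4)
print("griptop",r((41.4,178.6),.056)); 
for q in [(37.4,136),(70,132),(47,164),(58,194)]: print(r(q,.012))
print("riser lip top L/R",r((0,200),.038),r((150,184),.038))
E
```

```text
griptop [ 0.5188 -0.2598]
[ 0.4612 -0.2889]
[ 0.4552 -0.237 ]
[ 0.5048 -0.2856]
[ 0.5542 -0.2806]
riser lip top L/R [ 0.5567 -0.3501] [ 0.5313 -0.1124]
```

Call:
move_arm(plan=[[[0.17,-0.34,-0.27,0,0,-1,-1],[0.34,-0.68,-0.53,0,0,-2,-1],[0.51,-1.02,-0.8,0,0,-3,-1],[0.68,-1.35,-1.06,0,0,-4,-1],[0.84,-1.69,-1.33,0,0,-5,-1]]])

```text
t: 3.27
tool_pos: [0.5313, 0.0833, 0.3056]
orientation: [0.821, 3.032, 0.0]
force: [0.2, -0.5, 0.3]
grip_width: 1.005
gripper_force: 0.0
```

Call:
move_arm(plan=[[[0.17,-0.34,-0.27,0,0,-1,-1],[0.34,-0.68,-0.53,0,0,-2,-1],[0.51,-1.02,-0.8,0,0,-3,-1],[0.68,-1.35,-1.06,0,0,-4,-1],[0.84,-1.69,-1.33,0,0,-5,-1]]])

```text
t: 3.68
tool_pos: [0.565, 0.0156, 0.2524]
orientation: [1.578, 2.717, 0.0]
force: [-0.1, 1.1, -0.2]
grip_width: 1.005
gripper_force: 0.0
```

Call:
move_arm(plan=[[[0.17,-0.34,-0.27,0,0,-1,-1],[0.34,-0.68,-0.53,0,0,-2,-1],[0.51,-1.02,-0.8,0,0,-3,-1],[0.68,-1.35,-1.06,0,0,-4,-1],[0.84,-1.69,-1.33,0,0,-5,-1]]])

```text
t: 4.1
tool_pos: [0.5987, -0.0519, 0.1992]
orientation: [-2.227, -2.216, -0.0]
force: [-0.1, 1.0, -0.1]
grip_width: 0.997
gripper_force: 0.0
```

```bash
python3 - <<'E'
from shot import *
p,f=shot("w2"); s=read_state(); print(s["t"],s["tool_pos"],s["orientation"],s["joint_pos"])
h=cv2.cvtColor(f,cv2.COLOR_BGR2HSV)
g=cv2.inRange(h,(50,80,20),(85,255,255)); n,l,st,c=cv2.connectedComponentsWithStats(g)
for i in range(1,n):
    if st[i,4]>150:
        cs,_=cv2.findContours((l==i).astype(np.uint8),cv2.RETR_CCOMP,cv2.CHAIN_APPROX_NONE)
        for q in cs:
            if len(q)>15: e=cv2.fitEllipse(q); print("green",np.round(e[0]),np.round(e[1]),ray(0,e[0],.03,p),ray(0,e[0],.015,p))
for k in look_for("wrist","knob_c")+look_for("wrist","riser"): print(k)
E
```

```text
4.15 [ 0.59902723 -0.0539954   0.19709902] [-2.23696111 -2.20461176  0.00226022] [-1.88765003e-01  5.03687046e-01  1.45612165e+00 -7.62989400e-04
  1.18329466e+00 -1.73909793e-01]
green [326. 187.] [56. 59.] [ 0.60238848 -0.05180997  0.03      ] [ 0.60261437 -0.0555059   0.015     ]
green [325. 186.] [22. 27.] [ 0.60218209 -0.05055709  0.03      ] [ 0.6023978  -0.05419124  0.015     ]
green [190. 197.] [52. 57.] [ 0.46220002 -0.06186299  0.03      ] [ 0.45551321 -0.06605463  0.015     ]
green [191. 197.] [35. 44.] [ 0.46313527 -0.06158701  0.03      ] [ 0.45649457 -0.06576505  0.015     ]
{'position': [320.0, 61.2], 'p': 0.91}
{'position': [429.0, 41.9], 'p': 0.59}
{'position': [425.2, 145.4], 'p': 0.58}
{'position': [325.2, 301.6], 'p': 0.69}
```

View pics/w2.png

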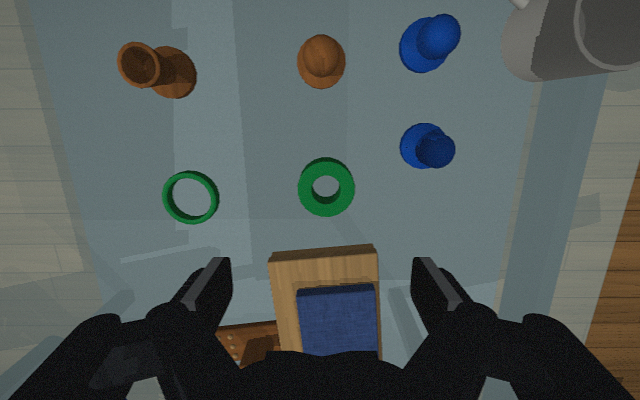

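Ring at (326,187) is nearly centred between the jaws, and the jaw line along x stays clear of the blue knobs (428,148) and the riser (325,255). I'll grasp the ring now.

Call:
move_arm(plan=[[[0.02,0,-0.95,0,0,0,-1],[0.04,0,-1.9,0,0,0,-1],[0.07,0,-2.85,0,0,0,-1],[0.07,0,-3.8,0,0,0,-1],[0.07,0,-4.65,0,0,0,-1]]], grip_force=40)

```text
t: 4.67
tool_pos: [0.601, -0.0507, 0.0125]
orientation: [2.218, 2.225, 0.001]
force: [1.5, 0.0, 0.4]
grip_width: 0.999
gripper_force: 0.0
```

Call:
move_arm(plan=[[[0,0,0,0,0,0,1],[0,0,0,0,0,0,1],[0,0,0,0,0,0,1],[0,0,0,0,0,0,1],[0,0,0,0,0,0,1]]], grip_force=40)

```text
t: 5.08
tool_pos: [0.6025, -0.052, 0.016]
orientation: [2.22, 2.219, 0.003]
force: [0.3, -0.7, -0.7]
grip_width: 0.688
gripper_force: 42.9
```

Call:
move_arm(plan=[[[0,0,0.2,0,0,0,1],[0,0,0.8,0,0,0,1],[0,0,1.7,0,0,0,1],[0,0,2.6,0,0,0,1],[0,0,3.5,0,0,0,1]]])

```text
t: 5.5
tool_pos: [0.601, -0.052, 0.1567]
orientation: [2.222, 2.22, 0.001]
force: [1.1, 0.8, -0.8]
grip_width: 0.687
gripper_force: 43.2
```

Call:
move_arm(plan=[[[0.1,0.51,0,0,0,0.89,1],[0.21,1.02,0,0,0,1.77,1],[0.31,1.54,0,0,0,2.66,1],[0.42,2.05,0,0,0,3.54,1],[0.52,2.56,0,0,0,4.43,1]]])

```text
t: 5.92
tool_pos: [0.6223, 0.0513, 0.1554]
orientation: [1.646, 2.674, 0.001]
force: [0.2, -0.6, -0.5]
grip_width: 0.688
gripper_force: 43.2
```

Call:
move_arm(plan=[[[0.1,0.51,0,0,0,0.89,1],[0.21,1.02,0,0,0,1.77,1],[0.31,1.54,0,0,0,2.66,1],[0.42,2.05,0,0,0,3.54,1],[0.52,2.56,0,0,0,4.43,1]]])

```text
t: 6.33
tool_pos: [0.643, 0.1539, 0.1553]
orientation: [0.987, 2.981, 0.001]
force: [-0.2, -0.4, 0.2]
grip_width: 0.687
gripper_force: 43.2
```

Call:
move_arm(plan=[[[0.1,0.51,0,0,0,0.89,1],[0.21,1.02,0,0,0,1.77,1],[0.31,1.54,0,0,0,2.66,1],[0.42,2.05,0,0,0,3.54,1],[0.52,2.56,0,0,0,4.43,1]]])

```text
t: 6.75
tool_pos: [0.6638, 0.2563, 0.1554]
orientation: [0.275, 3.128, 0.001]
force: [0.8, -1.2, -1.1]
grip_width: 0.691
gripper_force: 43.2
```

```bash
python3 - <<'E'
from shot import *
p,f=shot("w3"); s=read_state(); print(s["t"],s["tool_pos"],s["orientation"],s["grip_width"])
for n in ["post_place","dish_place","rail_place"]:
    for k in look_for("wrist",n)[:2]: print(n,k,ray(0,k["position"],.01,p))
E
```

```text
6.8 [0.66417765 0.25985606 0.15538667] [0.26035411 3.12885591 0.00321271] 0.6877004593389011
post_place {'position': [320.0, 153.4], 'p': 0.97} [0.62662284 0.2625187  0.01      ]
post_place {'position': [40.0, 6.9], 'p': 0.21} [0.47256899 0.06225038 0.01      ]
dish_place {'position': [320.5, 46.9], 'p': 0.8} [0.54006569 0.27832781 0.01      ]
```

View pics/w3.png

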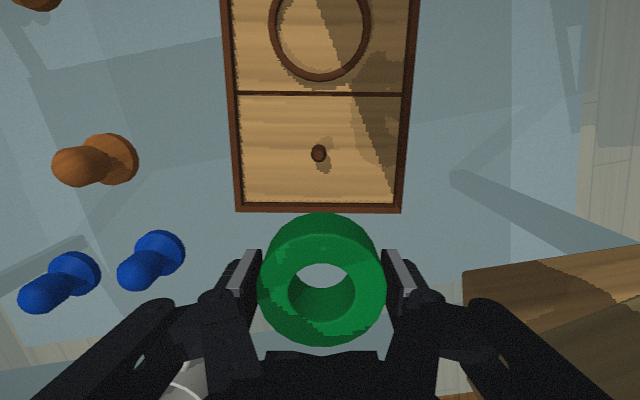

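The post tip shows at (319,149), the separator at row 94, and the rim's outer edge at row 212 from column 235 to 402. The ring is held level with its hole around (321,288), and the tray edges are square to the jaws.

```bash
python3 - <<'E'
from shot import *
p=load("w3"); r=lambda x,z:ray(0,x,z,p)[:2]
f=cv2.imread("pics/w3.png"); h=cv2.cvtColor(f,cv2.COLOR_BGR2HSV)
d=(f[140:168,305:335].max(2)<75).astype(np.uint8); n,l,st,c=cv2.connectedComponentsWithStats(d)
print([(st[i].tolist(),(c[i]+[305,140]).round(1)) for i in range(1,n) if st[i,4]>20])
u=np.array([.983,-.181]);v=np.array([.181,.983])
print("tip",r((319,149),.032),"base",r((320,160),.01))
sep=r((320,94),.01); rim=r((319,212),.018); print("sep+50u",sep+.05*u,"rim",rim,"edge dir",r((402,212),.018)-r((235,212),.018))
m=(r((235,212),.018)+r((402,212),.018))/2; print("rimmid",m, (m-sep)@u)
g=cv2.inRange(h,(50,80,20),(85,255,255)); cs,_=cv2.findContours(g,cv2.RETR_CCOMP,cv2.CHAIN_APPROX_NONE)
for q in cs:
    if len(q)>60: e=cv2.fitEllipse(q); print(np.round(e[0],1),np.round(e[1]),r(e[0],.17),r(e[0],.155))
E
```

```text
[([6, 5, 16, 17, 159], array([318.3, 152.5]))]
tip [0.61990048 0.26290149] base [0.63257727 0.26146014]
sep+50u [0.62539137 0.26242537] rim [0.67945586 0.25218496] edge dir [0.02742691 0.15472187]
rimmid [0.67938034 0.2517589 ] 0.10495428488936338
[321.1 280.6] [129. 135.] [0.66096699 0.25719803] [0.66994471 0.25563673]
[321.  275.1] [25. 49.] [0.65823906 0.25765508] [0.66687672 0.25615075]
```

Call:
move_arm(plan=[[[-0.97,0.11,0,0,0,0,1],[-0.97,0.11,-0.8,0,0,0,1],[-0.97,0.11,-1.6,0,0,0,1],[-0.97,0.11,-2.3,0,0,0,1],[-0.97,0.11,-2.4,0,0,0,1]]])

```text
t: 7.37
tool_pos: [0.6223, 0.2578, 0.054]
orientation: [-0.285, -3.123, 0.004]
force: [-1.1, -0.9, -1.6]
grip_width: 0.689
gripper_force: 43.4
```

Call:
move_arm(plan=[[[0,0,-0.3,0,0,0,1],[0,0,-0.55,0,0,0,1],[0,0,-0.75,0,0,0,1],[0,0,-0.75,0,0,0,1],[0,0,-0.75,0,0,0,1]]])

```text
t: 7.78
tool_pos: [0.6251, 0.2596, 0.0281]
orientation: [0.283, 3.129, 0.0]
force: [0.6, 0.4, -1.5]
grip_width: 0.686
gripper_force: 43.4
```

Call:
move_arm(plan=[[[0,0,0,0,0,0,-0.2],[0,0,0,0,0,0,-0.6],[0,0,0,0,0,0,-1],[0,0,0.4,0,0,0,-1],[0,0,1.2,0,0,0,-1]]])

```text
t: 8.2
tool_pos: [0.6229, 0.259, 0.0733]
orientation: [-0.282, -3.124, 0.003]
force: [-0.0, 0.8, -0.0]
grip_width: 0.997
gripper_force: 0.0
```

Call:
move_arm(plan=[[[0,0,1.0,0,0,0,-1],[0,0,2.0,0,0,0,-1],[-0.13,-0.95,2.1,0,0,0,-1],[-0.26,-1.9,2.1,0,0,0,-1],[-0.4,-2.85,2.1,0,0,0,-1]]])

```text
t: 8.62
tool_pos: [0.609, 0.1449, 0.1612]
orientation: [0.28, 3.126, 0.001]
force: [0.5, -0.5, -0.6]
grip_width: 0.999
gripper_force: 0.0
```

```bash
python3 - <<'E'
from shot import *
p,f=shot("w4"); s=read_state(); print(s["t"],s["tool_pos"],s["orientation"],s["grip_width"])
h=cv2.cvtColor(f,cv2.COLOR_BGR2HSV)
g=cv2.inRange(h,(50,80,20),(85,255,255)); cs,_=cv2.findContours(g,cv2.RETR_CCOMP,cv2.CHAIN_APPROX_NONE)
for q in cs:
    if len(q)>40: e=cv2.fitEllipse(q); print("green",np.round(e[0],1),np.round(e[1]),ray(0,e[0],.04,p),ray(0,e[0],.025,p))
for n in ["post_place","dish_place","rail_place","knob_c"]:
    for k in look_for("wrist",n)[:3]: print(n,k,ray(0,k["position"],.03 if n=="knob_c" else .01,p))
E
```

```text
8.6667 [0.60765854 0.13843107 0.16050976] [ 0.28460209  3.12834354 -0.0033895 ] 1.002448032098939
green [449.2 195.3] [68. 75.] [0.62450471 0.25617734 0.04      ] [0.62981034 0.26189499 0.025     ]
green [447.1 194.7] [17. 30.] [0.62358649 0.2543671  0.04      ] [0.62883832 0.25997868 0.025     ]
green [43.4 59.5] [68. 90.] [ 0.4608401  -0.04347498  0.04      ] [ 0.45655566 -0.05531571  0.025     ]
green [45.4 60.4] [42. 59.] [ 0.46175068 -0.04222679  0.04      ] [ 0.4575196  -0.05399438  0.025     ]
post_place {'position': [428.6, 168.6], 'p': 0.89} [0.60516774 0.24980328 0.01      ]
dish_place {'position': [458.0, 72.6], 'p': 0.67} [0.52540046 0.28115996 0.01      ]
rail_place {'position': [465.8, 0.6], 'p': 0.87} [0.47195857 0.28993929 0.01      ]
knob_c {'position': [276.3, 283.9], 'p': 0.88} [0.6893154  0.08599014 0.03      ]
knob_c {'position': [235.6, 196.8], 'p': 0.59} [0.59504454 0.06949503 0.03      ]
knob_c {'position': [175.3, 286.6], 'p': 0.59} [ 0.67440696 -0.01347119  0.03      ]
```

View pics/w4.png

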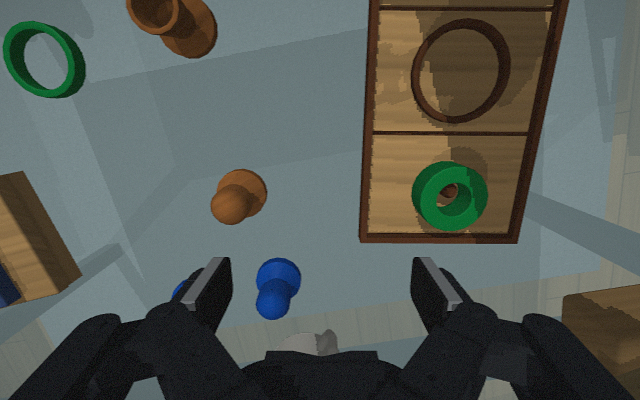

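The ring sits over the post, whose tip shows in the hole at (447,195). The wooden knob has its foot at about (241,193) and head at (233,203), and the blue knob lies off at (278,280).

```bash
python3 - <<'E'
from shot import *
p=load("w4"); r=lambda x,z:ray(0,x,z,p)[:2]
print(r((233,203),.045),r((241,193),.007)," blue",r((280,272),.007), "dish",r((461,71),.02))
E
```

```text
[0.5965733  0.07089096] [0.59751365 0.06799285]  blue [0.68936248 0.08675411] dish [0.52489928 0.2793985 ]
```

Call:
move_arm(plan=[[[-0.14,-0.94,0,0,0,0,-1],[-0.27,-1.87,0,0,0,0,-1],[-0.27,-1.87,-0.9,0,0,0,-1],[-0.27,-1.87,-1.8,0,0,0,-1],[-0.27,-1.87,-2.6,0,0,0,-1]]])

```text
t: 9.28
tool_pos: [0.5985, 0.0715, 0.0545]
orientation: [0.282, 3.128, 0.0]
force: [1.2, 0.5, -0.9]
grip_width: 0.998
gripper_force: 0.0
```

Call:
move_arm(plan=[[[0,0,-0.5,0,0,0,-1],[0,0,-0.7,0,0,0,-1],[0,0,-0.7,0,0,0,0.4],[0,0,-0.7,0,0,0,1],[0,0,-0.7,0,0,0,1]]])

```text
t: 9.7
tool_pos: [0.5991, 0.0713, 0.0291]
orientation: [0.281, 3.127, 0.0]
force: [1.0, -0.3, -0.2]
grip_width: 0.602
gripper_force: 0.0
```

Call:
move_arm(plan=[[[0,0,0,0,0,0,1],[0,0,0,0,0,0,1],[0,0,0,0,0,0,1],[0,0,0,0,0,0,1],[0,0,0,0,0,0,1]]])

```text
t: 10.12
tool_pos: [0.599, 0.071, 0.0293]
orientation: [0.282, 3.126, 0.001]
force: [-1.4, 1.2, 9.7]
grip_width: 0.361
gripper_force: 38.8
```

Call:
move_arm(plan=[[[0,0,0.3,0,0,0,1],[0,0,1.1,0,0,0,1],[0,0,2.0,0,0,0,1],[0,0,2.8,0,0,0,1],[0,0.1,3.2,0,0,0,1]]])

```text
t: 10.53
tool_pos: [0.5995, 0.0745, 0.161]
orientation: [0.282, 3.123, 0.001]
force: [1.8, -0.3, -0.6]
grip_width: 0.36
gripper_force: 39.9
```

Call:
move_arm(plan=[[[-0.14,0.8,0,0,0,0,1],[-0.28,1.7,0,0,0,0,1],[-0.42,2.6,0,0,0,0,1],[-0.56,3.5,0,0,0,0,1],[-0.7,4.4,0,0,0,0,1]]])

```text
t: 10.95
tool_pos: [0.5696, 0.2524, 0.1572]
orientation: [0.283, 3.128, 0.001]
force: [0.5, 0.2, -0.3]
grip_width: 0.355
gripper_force: 39.9
```

Call:
move_arm(plan=[[[-0.15,0.5,0,0,0,0,1],[-0.15,0.5,0,0,0,0,1],[-0.15,0.5,0,0,0,0,1],[-0.15,0.5,0,0,0,0,1],[-0.15,0.5,0,0,0,0,1]]])

```text
t: 11.37
tool_pos: [0.5644, 0.2699, 0.1562]
orientation: [0.284, 3.128, -0.0]
force: [1.2, -0.6, -0.8]
grip_width: 0.364
gripper_force: 40.0
```

```bash
python3 - <<'E'
from shot import *
p,f=shot("w5"); s=read_state(); print(s["t"],s["tool_pos"],s["orientation"],s["grip_width"])
for n in ["dish_place","rail_place","knob_c"]:
    for k in look_for("wrist",n)[:3]: print(n,k,ray(0,k["position"],.01,p))
E
```

```text
11.4167 [0.56436654 0.26983789 0.15608994] [2.84222289e-01 3.12845968e+00 7.69772112e-06] 0.35581716892951276
dish_place {'position': [324.2, 147.3], 'p': 0.94} [0.52244736 0.28104729 0.01      ]
rail_place {'position': [320.5, 44.2], 'p': 0.88} [0.43846588 0.29299594 0.01      ]
knob_c {'position': [321.9, 268.9], 'p': 0.88} [0.64419619 0.25679132 0.01      ]
knob_c {'position': [87.4, 351.5], 'p': 0.63} [ 0.6992774  -0.02258632  0.01      ]
```

View pics/w5.png

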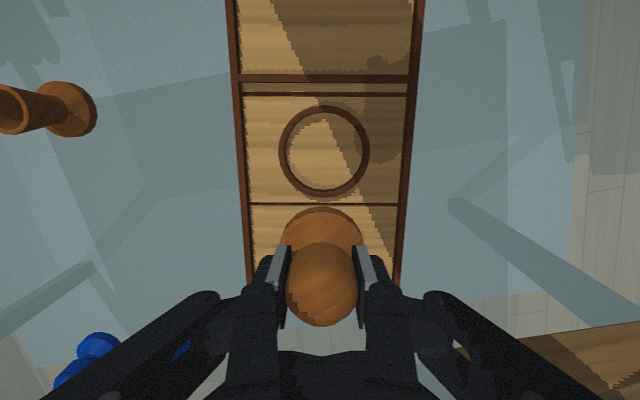

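The dish is centred at (324,150), and the knob is held by its head at (322,284) with its foot's near edge at row 207.

```bash
python3 - <<'E'
from shot import *
p=load("w5"); R=np.array(p["R"]);t=np.array(p["t"]).ravel()
def pr(X): q=R@np.array(X)+t; return p["fx"]*q[0]/q[2]+p["cx"],p["fy"]*q[1]/q[2]+p["cy"]
a=np.array([.5645,.270]); xt=np.array([-.983,.181])
print("foot near edge pred",[pr([*(a+xt*.024),z]) for z in (.127,.137)],"dish",ray(0,(324,150),.02,p),"head px",pr([*a,.187]))
E
```

```text
foot near edge pred [(np.float64(320.53548084916366), np.float64(206.35211683143552)), (np.float64(320.5239627198392), np.float64(212.02769667237234))] dish [0.52357029 0.28055635 0.02      ] head px (np.float64(320.38211606366696), np.float64(309.05119283646945))
```

Call:
move_arm(plan=[[[-0.95,0.24,0,0,0,0,1],[-1.0,0.25,-0.8,0,0,0,1],[-1.0,0.25,-1.6,0,0,0,1],[-1.0,0.25,-2.3,0,0,0,1],[-1.0,0.25,-2.4,0,0,0,1]]])

```text
t: 11.98
tool_pos: [0.5219, 0.2796, 0.0558]
orientation: [-0.283, -3.124, 0.004]
force: [-1.6, -1.6, -2.1]
grip_width: 0.358
gripper_force: 40.0
```

Call:
move_arm(plan=[[[0,0,-0.2,0,0,0,1],[0,0,-0.4,0,0,0,1],[0,0,-0.48,0,0,0,1],[0,0,-0.48,0,0,0,1],[0,0,-0.48,0,0,0,1]]])

```text
t: 12.4
tool_pos: [0.5245, 0.2809, 0.0412]
orientation: [0.283, 3.128, 0.001]
force: [0.4, -0.5, -1.8]
grip_width: 0.363
gripper_force: 40.0
```

Call:
move_arm(plan=[[[0,0,-0.04,0,0,0,1],[0,0,-0.04,0,0,0,0.2],[0,0,-0.04,0,0,0,0],[0,0,-0.04,0,0,0,-0.5],[0,0,0.0,0,0,0,-1]]])

```text
t: 12.82
tool_pos: [0.524, 0.2808, 0.0405]
orientation: [-0.282, -3.129, 0.0]
force: [-0.3, 0.3, 0.1]
grip_width: 0.767
gripper_force: 0.0
```

Call:
move_arm(plan=[[[0,0,0.4,0,0,0,-1],[0,0,1.2,0,0,0,-1],[0,0,2.1,0,0,0,-1],[0,-0.3,3.0,0,0,0,-1],[0,-1.1,3.3,0,0,0,-1]]])

```text
t: 13.23
tool_pos: [0.526, 0.2395, 0.1775]
orientation: [0.277, 3.123, 0.006]
force: [0.5, -0.5, 0.7]
grip_width: 1.002
gripper_force: 0.0
```

Call:
move_arm(plan=[[[0,-0.9,0,0,0,0.2,-1],[-0.05,-1.8,0,0,0,0.4,-1],[-0.1,-2.7,0,0,0,0.6,-1],[-0.15,-3.6,0,0,0,0.8,-1],[-0.2,-4.5,0,0,0,1.0,-1]]])

```text
t: 13.65
tool_pos: [0.5157, 0.0553, 0.1728]
orientation: [0.116, 3.139, 0.0]
force: [1.6, 0.2, -0.1]
grip_width: 0.999
gripper_force: 0.0
```

Call:
move_arm(plan=[[[0,-0.9,0,0,0,0.2,-1],[-0.05,-1.8,0,0,0,0.4,-1],[-0.1,-2.7,0,0,0,0.6,-1],[-0.15,-3.6,0,0,0,0.8,-1],[-0.2,-4.5,0,0,0,1.0,-1]]])

```text
t: 14.07
tool_pos: [0.5077, -0.1249, 0.1728]
orientation: [-0.048, 3.141, -0.0]
force: [1.5, 0.2, -0.1]
grip_width: 0.997
gripper_force: 0.0
```

Call:
move_arm(plan=[[[-0.05,-0.9,0,0,0,0.2,-1],[-0.1,-1.8,0,0,0,0.4,-1],[-0.2,-2.6,0,0,0,0.6,-1],[-0.2,-3.4,0,0,0,0.7,-1],[-0.2,-3.4,0,0,0,0.7,-1]]])

```text
t: 14.48
tool_pos: [0.5002, -0.2645, 0.1728]
orientation: [-0.157, 3.136, -0.004]
force: [-0.4, -0.6, -0.1]
grip_width: 1.004
gripper_force: 0.0
```

```bash
python3 - <<'E'
from shot import *
p,f=shot("w6"); s=read_state(); print(s["t"],s["tool_pos"],s["orientation"],s["grip_width"])
for n in ["massager_c","riser"]:
    for k in look_for("wrist",n)[:3]: print(n,k,ray(0,k["position"],.028,p))
E
```

```text
14.5333 [ 0.49993702 -0.26201062  0.17262578] [-1.56458033e-01  3.13696481e+00 -1.42088008e-03] 1.0020576706534858
massager_c {'position': [156.5, 110.6], 'p': 0.75} [ 0.44009202 -0.41510126  0.028     ]
massager_c {'position': [320.9, 193.4], 'p': 0.69} [ 0.50037397 -0.26409852  0.028     ]
riser {'position': [324.9, 294.2], 'p': 0.6} [ 0.60954642 -0.24884197  0.028     ]
```

View pics/w6.png

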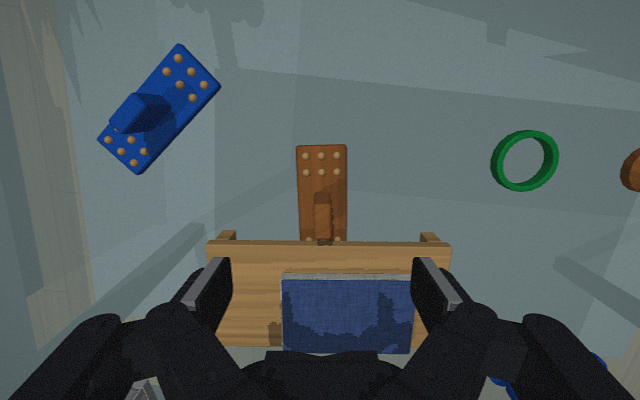

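The wooden massager's board spans columns 296–346 with its free end at row 145. The grip's top is at about (322,213), square to the jaws and clear of the riser lip (row 242), and the blue look-alike is off at (155,110).

```bash
python3 - <<'E'
from shot import *
p=load("w6"); r=lambda x,z:ray(0,x,z,p)[:2]
e=r((321.5,145),.012); print("end",e,"widths",r((296,145),.012),r((346,145),.012),"left low",r((300,235),.012)); a=np.radians(5.6); print("ctr",e+.062*np.array([np.cos(a),np.sin(a)]))
for q in [(314,193),(331,193),(314,236),(332,236)]: print(r(q,.056))
print("lip",r((208,241),.038),r((452,243),.038))
f=cv2.imread("pics/w6.png"); cv2.imwrite("pics/c6.png",cv2.resize(f[130:260,270:370],None,fx=4.5,fy=4.5,interpolation=cv2.INTER_CUBIC))
E
```

```text
end [ 0.45692611 -0.26794031] widths [ 0.45938464 -0.29221841] [ 0.45456458 -0.24462013] left low [ 0.55179802 -0.28093139]
ctr [ 0.51863021 -0.26189017]
[ 0.49302289 -0.27069826]
[ 0.49155746 -0.25626307]
[ 0.53255655 -0.26697486]
[ 0.53093146 -0.25100563]
lip [ 0.5557739  -0.36755154] [ 0.5340958  -0.13393271]
```

View pics/c6.png

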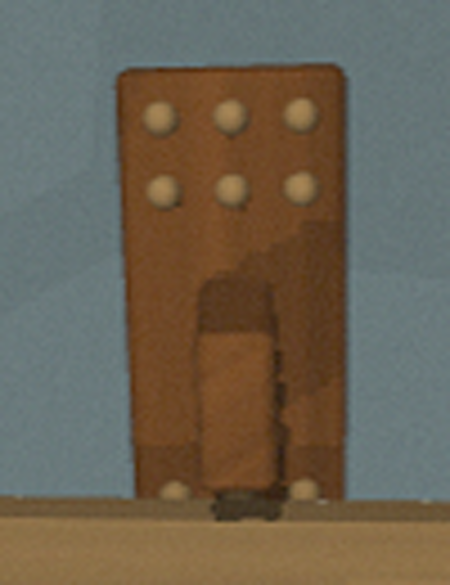

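Call:
move_arm(plan=[[[0.46,0.06,0,0,0,0,-1],[0.46,0.06,-0.9,0,0,0,-1],[0.46,0.06,-1.8,0,0,0,-1],[0.46,0.06,-2.6,0,0,0,-1],[0.46,0.06,-3.1,0,0,0,-1]]], grip_force=60)

```text
t: 15.05
tool_pos: [0.5175, -0.2547, 0.0458]
orientation: [0.163, -3.135, -0.003]
force: [-1.0, 0.0, -0.3]
grip_width: 1.001
gripper_force: 0.0
```

Call:
move_arm(plan=[[[0,0,-0.3,0,0,0,-0.6],[0,0,-0.48,0,0,0,0.2],[0,0,-0.48,0,0,0,1],[0,0,-0.48,0,0,0,1],[0,0,-0.48,0,0,0,1]]])

```text
t: 15.47
tool_pos: [0.5192, -0.2571, 0.0306]
orientation: [-0.161, 3.136, -0.002]
force: [0.5, -4.5, 4.0]
grip_width: 0.301
gripper_force: 2.6
```

Call:
move_arm(plan=[[[0,0,0,0,0,0,1],[0,0,0,0,0,0,1],[0,0,0,0,0,0,1],[0,0,0,0,0,0,1],[0,0,0,0,0,0,1]]])

```text
t: 15.88
tool_pos: [0.5192, -0.2572, 0.0307]
orientation: [-0.161, 3.135, -0.002]
force: [0.6, 0.5, 7.7]
grip_width: 0.178
gripper_force: 59.1
```

Call:
move_arm(plan=[[[0,0,0.05,0,0,0,1],[-0.3,-0.03,0.05,0,0,0,1],[-0.7,-0.07,0.05,0,0,0,1],[-1.1,-0.11,0.05,0,0,0,1],[-1.5,-0.15,0.05,0,0,0,1]]])

```text
t: 16.3
tool_pos: [0.458, -0.2629, 0.032]
orientation: [-0.161, 3.137, -0.001]
force: [0.5, -0.4, -0.7]
grip_width: 0.178
gripper_force: 58.5
```

Call:
move_arm(plan=[[[0,0,0.2,0,0,0,1],[0,0,0.8,0,0,0,1],[0,0,1.6,0,0,0,1],[0,0,2.5,0,0,0,1],[0,0,3.4,0,0,0,1]]])

```text
t: 16.72
tool_pos: [0.4584, -0.2626, 0.1696]
orientation: [-0.161, 3.137, -0.0]
force: [1.1, -0.5, -1.1]
grip_width: 0.18
gripper_force: 58.5
```

```bash
python3 - <<'E'
from shot import *
p,f=shot("w7"); s=read_state(); print(s["t"],s["tool_pos"],s["orientation"],s["grip_width"],s["joint_pos"])
E
```

```text
16.7667 [ 0.46089705 -0.26426974  0.17608532] [-0.16109844  3.130547   -0.00876257] 0.1785121531813425 [-6.33050059e-01  4.34671068e-01  1.66054905e+00  2.96453700e-05
  1.03749887e+00 -2.30669095e+00]
```

View pics/w7.png

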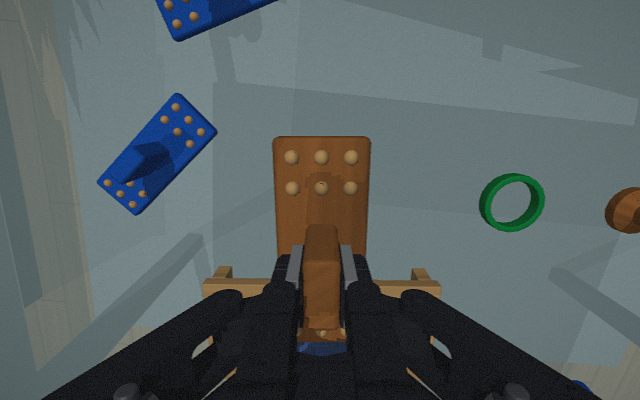

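The massager came out and is held flat: its board end is at row 137 across columns 274–370, and the riser is behind. Next I carry it over the tray.

Call:
move_arm(plan=[[[-0.02,0.81,0,0,0,0.62,1],[-0.04,1.62,0,0,0,1.23,1],[-0.05,2.43,0,0,0,1.85,1],[-0.07,3.24,0,0,0,2.46,1],[-0.09,4.05,0,0,0,3.07,1]]])

```text
t: 17.18
tool_pos: [0.455, -0.0994, 0.1682]
orientation: [-0.665, 3.069, -0.001]
force: [1.2, -0.7, -1.7]
grip_width: 0.177
gripper_force: 58.9
```

Call:
move_arm(plan=[[[-0.02,0.81,0,0,0,0.62,1],[-0.04,1.62,0,0,0,1.23,1],[-0.05,2.43,0,0,0,1.85,1],[-0.07,3.24,0,0,0,2.46,1],[-0.09,4.05,0,0,0,3.07,1]]])

```text
t: 17.6
tool_pos: [0.4514, 0.0629, 0.1682]
orientation: [-1.148, 2.923, -0.001]
force: [0.4, 0.1, -1.1]
grip_width: 0.18
gripper_force: 58.9
```

Call:
move_arm(plan=[[[-0.02,0.81,0,0,0,0.62,1],[-0.04,1.62,0,0,0,1.23,1],[-0.05,2.43,0,0,0,1.85,1],[-0.07,3.24,0,0,0,2.46,1],[-0.09,4.05,0,0,0,3.07,1]]])

```text
t: 18.02
tool_pos: [0.4476, 0.2252, 0.1682]
orientation: [-1.602, 2.701, -0.0]
force: [1.4, -0.5, -1.2]
grip_width: 0.179
gripper_force: 58.9
```

Call:
move_arm(plan=[[[-0.02,0.81,0,0,0,0.62,1],[-0.04,1.62,0,0,0,1.23,1],[-0.05,2.43,0,0,0,1.85,1],[-0.07,3.24,0,0,0,2.46,1],[-0.09,4.05,0,0,0,3.07,1]]])

```text
t: 18.43
tool_pos: [0.4438, 0.3873, 0.1683]
orientation: [-2.014, 2.41, -0.0]
force: [0.6, -0.1, -1.5]
grip_width: 0.179
gripper_force: 58.9
```

```bash
python3 - <<'E'
from shot import *
from scipy.spatial.transform import Rotation as Ro
q=load("w7"); e=ray(0,(322,137),.151,q); print("end from TCP in w7 (m)",e[:2]-[.4588,-.263])
p,f=shot("w8"); s=read_state(); print(s["t"],s["tool_pos"],Ro.from_rotvec(s["orientation"]).as_matrix()[:,0],s["grip_width"])
for n in ["dish_place","rail_place","post_place"]:
    for k in look_for("wrist",n)[:1]: print(n,k,ray(0,k["position"],.01,p))
E
```

```text
end from TCP in w7 (m) [-0.06314311 -0.00481687]
18.4833 [0.44403318 0.3924003  0.16847653] [-0.1712027  -0.98522764 -0.00401642] 0.18046082694137433
dish_place {'position': [213.4, 64.5], 'p': 0.97} [0.51624541 0.26011957 0.01      ]
rail_place {'position': [318.6, 63.8], 'p': 0.82} [0.42488569 0.27602999 0.01      ]
post_place {'position': [115.8, 67.0], 'p': 0.82} [0.60174086 0.2467531  0.01      ]
```

View pics/w8.png

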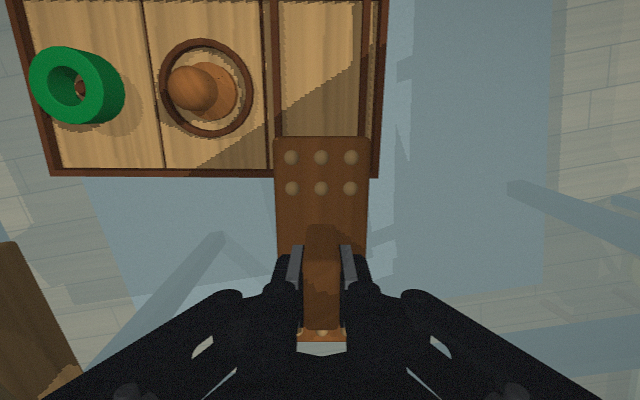

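The ring is on its post and the knob stands inside the dish wall. The rails' inner edges are at about columns 278 and 362 at row 50, and the board lines up parallel with them (columns 274–369).

```bash
python3 - <<'E'
from shot import *
p=load("w8"); f=cv2.imread("pics/w8.png"); r=lambda x,z:ray(0,x,z,p)[:2]
u=np.array([.983,-.181]);v=np.array([.181,.983]); d=np.array([.5245,.280])
for row in (30,60,100):
    g=f[row-3:row+4,255:395].mean((0,2)); print(row,[255+i for i in range(140) if g[i]<62])
    a,b=r((278,row),.02),r((362,row),.02); m=(a+b)/2; print((m-d)@u,(m-d)@v,np.linalg.norm(a-b))
print("rim v",[((r((c,176),.018)-d)@v).round(4) for c in (60,200,370)],"dish",r((206,88),.02))
t=np.array([.4438,.3873]); print("tcp uv",(t-d)@u,(t-d)@v)
E
```

```text
30 [260, 261, 262, 263, 271, 272, 273, 274, 275, 276, 277, 278, 361, 362, 363, 364, 365, 366, 367, 368, 377, 378, 379, 380, 381, 382, 383, 384, 385, 386]
-0.09841177357768632 -0.046216758571034494 0.06937028091606195
60 [262, 263, 264, 272, 273, 274, 275, 276, 277, 278, 279, 360, 361, 362, 363, 364, 365, 366, 367, 368, 375, 376, 377, 378, 379, 380, 381, 382, 383, 384]
-0.09847251922832477 -0.023579375082739957 0.07120188948722193
100 [264, 265, 266, 274, 275, 276, 277, 278, 279, 280, 359, 360, 361, 362, 363, 364, 365, 366, 373, 374, 375, 376, 377, 378, 379, 380, 381, 382]
-0.09855867048137623 0.008531168360138747 0.07379998123427518
rim v [np.float64(0.0779), np.float64(0.0774), np.float64(0.0767)] dish [0.52485001 0.2789363 ]
tcp uv -0.09874939999999999 0.09086919999999996
```

Call:
move_arm(plan=[[[-0.17,-0.9,0,0,0,0,1],[-0.34,-1.8,0,0,0,0,1],[-0.41,-2.23,-0.2,0,0,0,1],[-0.41,-2.23,-1.0,0,0,0,1],[-0.41,-2.23,-1.9,0,0,0,1]]])

```text
t: 19.05
tool_pos: [0.429, 0.2947, 0.0929]
orientation: [-2.003, 2.414, -0.002]
force: [1.0, 0.9, -1.5]
grip_width: 0.178
gripper_force: 59.0
```

Call:
move_arm(plan=[[[0,0,-0.4,0,0,0,1],[0,0,-0.8,0,0,0,1],[0,0,-1.1,0,0,0,1],[0,0,-1.25,0,0,0,1],[0,0,-1.25,0,0,0,1]]])

```text
t: 19.47
tool_pos: [0.4276, 0.2951, 0.0411]
orientation: [2.008, -2.415, -0.0]
force: [0.3, 0.0, -1.2]
grip_width: 0.178
gripper_force: 60.0
```

Call:
move_arm(plan=[[[0,0,-0.01,0,0,0,0.6],[0,0,-0.01,0,0,0,0.2],[0,0,-0.01,0,0,0,-0.4],[0,0,0,0,0,0,-0.8],[0,0,0.2,0,0,0,-1]]])

```text
t: 19.88
tool_pos: [0.4272, 0.2957, 0.049]
orientation: [2.009, -2.413, -0.0]
force: [-0.6, 0.5, -0.4]
grip_width: 0.758
gripper_force: 0.0
```

Call:
move_arm(plan=[[[0,0,0.7,0,0,0,-1],[0,0,1.6,0,0,0,-1],[0,0,2.5,0,0,0,-1],[0.1,0.5,3.4,0,0,0,-1],[0.2,1.1,4.2,0,0,0,-1]]])

```text
t: 20.3
tool_pos: [0.4354, 0.3395, 0.2208]
orientation: [-2.008, 2.415, -0.0]
force: [2.5, 1.1, -1.1]
grip_width: 0.996
gripper_force: 0.0
```

Call:
move_arm(plan=[[[0.4,0.4,0.5,0,0,0,-1],[0.8,0.8,1,0,0,0,-1],[1.0,1.0,1.2,0,0,0,-1],[1.0,1.0,1.2,0,0,0,-1],[1.0,1.0,1.2,0,0,0,-1]]])

```text
t: 20.72
tool_pos: [0.4753, 0.3799, 0.2655]
orientation: [-2.01, 2.414, -0.0]
force: [-1.1, -0.6, -0.3]
grip_width: 1.002
gripper_force: 0.0
```

```bash
python3 - <<'E'
from shot import *
p,f=shot("w9"); s=read_state(); print(s["t"],s["tool_pos"],s["grip_width"])
cv2.imwrite("pics/c9.png",cv2.resize(f[0:260,60:480],None,fx=1.9,fy=1.9,interpolation=cv2.INTER_CUBIC))
E
```

```text
20.7667 [0.47474195 0.37936562 0.26485849] 1.0025357841038276
```

View pics/c9.png

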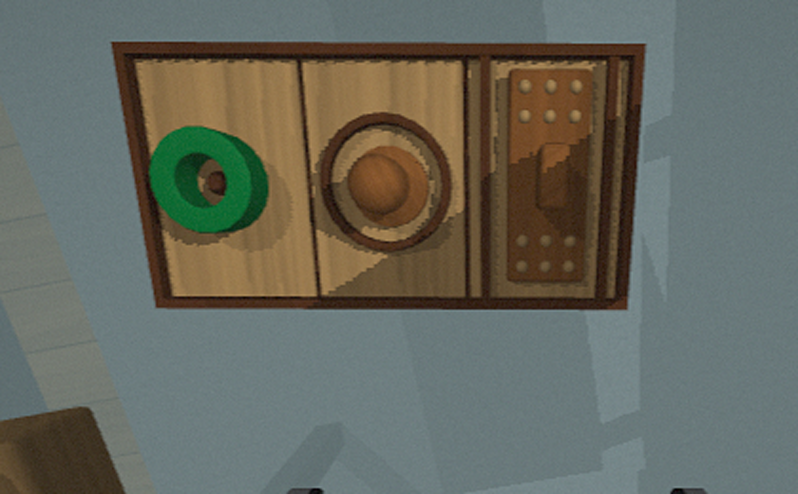

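All three parts are in their compartments: ring top (201,180) around the post, knob foot (394,190) inside the dish wall (387,182), and massager flat between the rails, all in crop pixels. I'll check the numbers.

```bash
python3 - <<'E'
from shot import *
p=load("w9"); r=lambda x,z:ray(0,(x[0]/1.9+60,x[1]/1.9),z,p)[:2]
d=r((387,182),.02); u=np.array([.983,-.181]);v=np.array([.181,.983])
for n,x,z in [("dish",(387,182),.02),("foot",(395,187),.010),("head",(379,182),.05),("ringtop",(201,180),.04),("posttip",(217,181),.032),("board",(548,175),.022),("boardTL",(509,69),.022),("boardBR",(582,282),.022),("griptop",(549,176),.066)]:
    a=r(x,z); print(n,a.round(4),"uv",((a-d)@u).round(4),((a-d)@v).round(4))
E
```

```text
dish [0.5245 0.2795] uv 0.0 0.0
foot [0.5219 0.2826] uv -0.0031 0.0026
head [0.5239 0.2808] uv -0.0008 0.0012
ringtop [0.6281 0.2602] uv 0.1054 -0.0002
posttip [0.6226 0.2614] uv 0.0997 -0.0
board [0.426  0.2935] uv -0.0993 -0.004
boardTL [0.4394 0.2318] uv -0.075 -0.0623
boardBR [0.4144 0.3618] uv -0.1231 0.061
griptop [0.4296 0.2957] uv -0.0962 -0.0012
```

```bash
python3 -c "
from workcell import *
print(finish_job())"
```

```text
the job is handed in; nothing more can be done
None
```

I handed in the job at about 21 s of the 80 s allowed. In the last picture the ring was over the post (about 5 mm off centre), the knob upright in the dish (about 4 mm) and the massager flat between the rails (about 4 mm), all inside tolerance; nothing else was touched, and the job returned no verdict.

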